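# Sweep the work plate clear and restart the rig

### The arm

A 7-joint arm with a two-finger parallel gripper is mounted at the origin on the work surface. World frame = base frame: x ahead of the robot, y to its left, z up, the work surface at z = 0. Lengths are in m, angles in rad, forces in N, time in s.
With the tool pointing down it reaches from about 0.4 to 0.875 m from the base axis. Payload 19.3 kg.
Tool frame: the origin (TCP) lies on the centre line of the jaws, within the pads' length; the fingertips stand 8 mm ahead of it and the grasp point (between the pads) lies 11 mm behind it; z points along the fingers, y is the line along which they close (so a half turn about z gives the same grasp; the last joint's range is limited). The gripper opens to 85 mm and grips with 20 to 120 N. Pads are 22 mm wide; open, the fingers measure 114 mm over their backs; the gripper's body (76 mm by 85 mm) begins 54 mm behind the grasp point. The pads swing forward as they close: fully open they stand 13 mm farther back than shut.
Start: joints at [-1.255, 0.521, -0.036, 1.599, 0.021, 1.021, -0.113], TCP at [0.235, 0.579, 0.239] pointing down, gripper open.
Joint ranges: [-2.91, 2.91], [-0.3, 2.13], [-1.5, 1.42], [0.17, 2.43], [-1.26, 4.41], [0.16, 1.93], [-2.52, 2.52]. Speed limits (rad/s): [1.89, 1.89, 2.39, 2.39, 3.01, 3.01, 3.01].

### API

Orientations are given as [roll, pitch, yaw] about the fixed x, y, z axes, in that order (R = Rz(yaw) Ry(pitch) Rx(roll)).
In Python, from workcell import status, grab_frame, camera_params, bot, search_frame, silhouettes gives the robot as it stands.
- The arm moves only by the shell command python3 -m creep 'ROWS' [FORCE]. ROWS is JSON, a list of rows, each a list of 5 numbers: the shift along the tool's x, y, z in units of 60 mm (1.0 is 60 mm), then the turn about the tool's z in units of 8 degrees (1.0 is 8 degrees), then the opening, from 0 (shut) to 1 (fully open). In form: [[x, y, z, twist, hand], ...]. A call has 1 to 5 rows; each row is the pose to reach, as a shift and turn from the pose commanded when the call began, along the tool's axes at that moment; what a row does not reach only later rows make up. A row lasts 1/8 s, in which the tool goes at most 62.5 mm and 10.7 degrees, less where a joint would pass 70% of its speed; a pose out of reach is approached as far as the arm can. A call with a gripper value outside its range is refused whole. The fingers move at their own pace and stop on an object; FORCE is the grip in N (left out, the last holds). Time passes only in rows, so rows that repeat a pose let the fingers close. It gives the time, the measured TCP pose, the force, the opening and the grip force at its end, in the units of the state.
- status.observe(): the state, without advancing time (a new reading comes with each control period).
- grab_frame(name): name is "side" or "top" or "wrist"; returns the picture (420x560x3 uint8, blue, green, red); there is no depth.
- camera_params(name): a dict with "K" (3x3 intrinsics, pixels), "k1" (the pictures are not rectified: a ray, as slopes to the right and down, at radius r is drawn at 1 + k1 r^2 times it, then the intrinsics apply), "rvec" (rotation vector, rad) and "tvec" (3), from world to camera coordinates, as OpenCV has them; the wrist camera has in their place "tool_from_camera" (4x4, takes a point from camera to tool coordinates, whose origin is the TCP and whose axes are the flange's). Camera axes: x right, y down, z forward; pixel columns grow to the right and rows downward; lengths in m; the calibration is good to about 2 mm. A picture is of the moment at which its call begins: read the wrist's pose just before it. camera_params takes no time and is no camera call.
- bot.job_done(): hands the job in; it is judged then, once.
Trained networks look in the newest picture that a camera, given by its name, has taken for a name from the list of things; names that differ only in an ending like _2 or _b are one class to them, and where a whole thing is asked for, a point or a joint stands for the part that bears it (a point fixed in the world has none). Each returns a list of dicts, best first, with "p" (0 to 1); they miss things now and then, are a little off and sometimes report something else, mostly with a low value. They report only what shows in the picture. A call takes as long as a camera call. They do not tell look-alikes from the thing itself.
- search_frame(camera, name): "extent" ([left, top, right, bottom] as shares, 0 to 1, of the picture: columns of its width, rows of its height, round what is visible of it).
- silhouettes(camera, name): "mask" (420x560 bool, what is visible of it) and "extent" ([left, top, right, bottom] as shares, 0 to 1, of the picture: columns of its width, rows of its height, round what is visible of it).
The state is a dict: "clock": time; "qpos": joint angles; "qd": joint speeds; "joint_efforts": joint torques, N m; "position": TCP position; "tool_rot": TCP orientation; "force": force on the tool from outside, world axes, zero at the start; "moment": the same for the moment, N m; "grip_width": finger opening in m; "finger_force": force on a finger pad.
Only numpy, scipy, OpenCV 4.12 (cv2) and the standard library are available. Lean on these libraries where they do the work, as an engineer would, in place of code of your own. Each camera call takes 0.05 s, during which the arm holds its last target. There are 200 camera calls.

### The job

Pick up the orange-handled scraper block and use it, not your fingers, to sweep all five loose offcuts off the black work plate into the blue catch tray at its open end, then stand the scraper upright back on its blue mat. When that is done, on the control box press the yellow key fully down and let it up, then press the green one fully down and let it up; do not press the red key, and leave the other things on the bench where they are.

Things in the scene. Friction and masses are not known exactly. Their poses are not given: they have to be found in the camera images.
- work_plate: work plate (fixed) with a catch tray. Origin on the table under the middle of the black plate, z up. Black top: flat, x -85 to +85, y -90 to +90, 40 above the table. Aluminium curbs 8 wide along both y sides rise 12 above it. The two x ends have no curb: beyond the -x end (towards the robot) lies the blue tray, beyond the +x end only the table (sizes in mm)
- plate_centre (a point): middle of the plate's black top, axes as work_plate (sizes in mm)
- tray_centre (a point): middle of the floor of the blue catch tray, which is part of work_plate and directly below its open -x end. In work_plate's axes the inside spans x -189 to -85, y -92 to +92; floor 4 above the table, rim 30 above the table (10 below the plate's top) (sizes in mm)
- scraper: loose scraper block, upright on its mat, 120 to 260 g. Origin at the centre of its flat underside, z up. Grey foot, black rim: 24 (x) by 100 (y) by 24 high; its two long faces (+x, -x) sweep. On top a centred orange grip, 22 thick (x) by 64 long (y), from 23 to 69 above the underside; pinch it across the 22 mm from above. Same under a half turn (sizes in mm)
- mat: fixed blue mat, 80 (x) by 140 (y) by 4 thick, origin at the centre of its underside, on the table; the scraper's place. It lies to one side of the work plate, left or right (sizes in mm)
- control_box: fixed black control box, 110 (x) by 176 (y) by 50 high, origin at the centre of its underside, on the table, on the other side of the work plate from the mat. Carries three spring keys on grey housings, in a row along its y, 54 apart, in any order of colour (sizes in mm)
- key_yellow_top (a point): centre of the top of the round yellow key, 28 across (grey housing 44 across, its top 62 above the table), about 72 above the table; presses straight down (sizes in mm)
- key_yellow (a joint): travel of the yellow key: 0 up, 0.006 m fully down; springs back, about 5 N at the bottom
- key_green_top (a point): centre of the top of the round green key, 28 across (grey housing 44 across, its top 62 above the table), about 72 above the table; presses straight down (sizes in mm)
- key_green (a joint): travel of the green key: 0 up, 0.006 m fully down; springs back, about 5 N at the bottom
- key_red_top (a point): centre of the top of the round red key, 28 across (grey housing 44 across, its top 62 above the table), about 72 above the table; presses straight down (sizes in mm)
- key_red (a joint): travel of the red key: 0 up, 0.006 m fully down; springs back, about 5 N at the bottom
- chip_brass: loose offcut: brass block 20 x 14 x 7 high, 10 to 20 g, lying flat on the black plate at the start; origin at the centre of its underside (sizes in mm)
- chip_disc: loose offcut: steel disc 20 across, 7 thick, 17 g, lying flat on the black plate at the start; origin at the centre of its underside (sizes in mm)
- chip_copper: loose offcut: copper block 24 x 12 x 8 high, 10 to 20 g, lying flat on the black plate at the start; origin at the centre of its underside (sizes in mm)
- chip_angle: loose offcut: steel L-shaped piece 20 x 18 x 8 high, 10 to 20 g, lying flat on the black plate at the start; origin at the centre of its underside (sizes in mm)
- chip_red: loose offcut: red plastic block 18 x 16 x 9 high, 10 to 20 g, lying flat on the black plate at the start; origin at the centre of its underside (sizes in mm)
- bottle: bystander, leave it alone: white bottle with a red cap, 60 across, 150 tall; origin at the centre of its underside (sizes in mm)
- mug: bystander, leave it alone: blue mug, 80 across, 90 tall; origin at the centre of its underside (sizes in mm)
- screwdriver: bystander, leave it alone: screwdriver with a red handle, 200 mm long, 26 mm thick, lying beyond the plate; origin under the middle of its length, x along it (sizes in mm)
- cube_a: bystander, leave it alone: black block 30 x 30 x 26; origin at the centre of its underside (sizes in mm)
- cube_b: bystander, leave it alone: black block 30 x 30 x 26; origin at the centre of its underside (sizes in mm)
Things that resemble listed ones, but are neither listed nor needed, are in the scene too. Several things have the shape of the mat; the one meant has the colours described above.

How it is judged:
On the way, in this order (a step that is already met when the one before it is completed fails the run):
1. all five offcuts lie in the catch tray (x of chip_brass in the frame of work_plate between -0.192 and -0.083 m and y of chip_brass in the frame of work_plate between -0.095 and 0.095 m and z of each of chip_brass, chip_disc, chip_copper, chip_angle, chip_red in the frame of work_plate below 0.032 m and x of chip_disc in the frame of work_plate between -0.192 and -0.083 m and y of chip_disc in the frame of work_plate between -0.095 and 0.095 m and x of chip_copper in the frame of work_plate between -0.192 and -0.083 m and y of chip_copper in the frame of work_plate between -0.095 and 0.095 m and x of chip_angle in the frame of work_plate between -0.192 and -0.083 m and y of chip_angle in the frame of work_plate between -0.095 and 0.095 m and x of chip_red in the frame of work_plate between -0.192 and -0.083 m and y of chip_red in the frame of work_plate between -0.095 and 0.095 m), for 0.2 s.
2. the scraper stands on its mat, let go (x of scraper in the frame of mat between -0.035 and 0.035 m and y of scraper in the frame of mat between -0.035 and 0.035 m and z of scraper in the frame of mat below 0.008 m and angle between scraper's own z axis and vertical below 0.1 rad and contact force between the fingers and scraper below 0.2 N and linear speed of scraper below 0.02 m/s), for 0.2 s.
3. the yellow key is pressed down (past 4.5 mm of its 6) (value of joint key_yellow above 0.0045 m), for 0.04 s.
4. then the green key is pressed down (past 4.5 mm of its 6), the yellow one up again (value of joint key_green above 0.0045 m and value of joint key_yellow below 0.0015 m), for 0.04 s.
At the end, for the whole second after the job is handed in: All five offcuts lie in the catch tray (inside its walls, below its rim), the scraper stands upright on its mat (its centre within 35 mm of the mat's centre along each of the mat's axes), released and at rest, and all three keys are up again (all of step 1 and all of step 2 and value of joint each of key_yellow, key_green, key_red below 0.0015 m); the robot touches nothing.
It fails at once if the red key is pressed (more than 2.5 mm) (value of joint key_red above 0.0025 m).
It fails at once if the yellow and green keys are down together (value of joint each of key_yellow, key_green above 0.0025 m).
It fails at once if a key is pressed before all the offcuts are in the tray and the scraper is on its mat (value of joint any of key_yellow, key_green above 0.0025 m and not ((x of chip_brass in the frame of work_plate between -0.192 and -0.083 m and y of chip_brass in the frame of work_plate between -0.095 and 0.095 m and z of chip_brass in the frame of work_plate below 0.032 m) and (x of chip_disc in the frame of work_plate between -0.192 and -0.083 m and y of chip_disc in the frame of work_plate between -0.095 and 0.095 m and z of chip_disc in the frame of work_plate below 0.032 m) and (x of chip_copper in the frame of work_plate between -0.192 and -0.083 m and y of chip_copper in the frame of work_plate between -0.095 and 0.095 m and z of chip_copper in the frame of work_plate below 0.032 m) and (x of chip_angle in the frame of work_plate between -0.192 and -0.083 m and y of chip_angle in the frame of work_plate between -0.095 and 0.095 m and z of chip_angle in the frame of work_plate below 0.032 m) and (x of chip_red in the frame of work_plate between -0.192 and -0.083 m and y of chip_red in the frame of work_plate between -0.095 and 0.095 m and z of chip_red in the frame of work_plate below 0.032 m) and x of scraper in the frame of mat between -0.035 and 0.035 m and y of scraper in the frame of mat between -0.035 and 0.035 m and z of scraper in the frame of mat below 0.008 m and angle between scraper's own z axis and vertical below 0.1 rad)).
It fails at once if the fingers touch an offcut (contact force between the fingers and chip_brass above 0.5 N or contact force between the fingers and chip_disc above 0.5 N or contact force between the fingers and chip_copper above 0.5 N or contact force between the fingers and chip_angle above 0.5 N or contact force between the fingers and chip_red above 0.5 N).
It fails at once if a bystander is moved more than 20 mm (distance of any of bottle, mug, screwdriver, cube_a, cube_b from where it was at the start of the episode above 0.02 m).
It also fails if it takes over 64 s, if anything falls off the work surface, if the arm or the gripper's body presses on something with over 40 N, if the wrist force passes 120 N, or if a joint passes its speed limit or range.

## Working session

There is one attempt and no reset: what is moved stays moved. The work goes in short steps, Python scripts to look and compute and a shell command to move; the robot and the scene stay as the last step left them, time stands still between calls to the robot, and variables do not carry over. Pictures are saved under pics/ and viewed, at most 12 in all, crops included, and the job is handed in when it is done.

```bash
mkdir -p pics; python3 - <<'E'
from workcell import status, grab_frame, camera_params
import cv2
s=status.observe(); print(s)
for n in("top","side"):
    cv2.imwrite(f"pics/{n}0.png",grab_frame(n)); print(n,camera_params(n))
print(camera_params("wrist"))
E
```

```text
{'clock': 0.0, 'qpos': array([-1.25522464,  0.52202949, -0.03634307,  1.60001418,  0.02118952,
        1.02109283, -0.11282434]), 'qd': array([-1.82390296e-03, -1.97097667e-03, -1.60924689e-03,  2.49468226e-04,
       -2.65123512e-05,  4.75060019e-05,  2.08054678e-03]), 'joint_efforts': array([-2.29561272e-03, -9.27076650e+01,  1.97853372e+00, -3.69932449e+01,
        1.77479710e-02,  8.02509516e-03,  2.41154936e-05]), 'position': array([0.23506856, 0.57874833, 0.23871369]), 'tool_rot': array([-3.14043522e+00,  6.62762136e-05,  2.75579491e+00]), 'force': array([ 0.64799327, -0.44199958,  0.52993725]), 'moment': array([-0.00168757, -0.00261619, -0.03252887]), 'finger_force': 0.0, 'grip_width': 0.08586994405571963}
top {'K': array([[487.47199302,   0.        , 280.00897687],
       [  0.        , 487.47199302, 206.30928317],
       [  0.        ,   0.        ,   1.        ]]), 'k1': -0.10211678175600121, 'rvec': array([ 2.17818188, -2.17241517,  0.12066396]), 'tvec': array([0.03773876, 0.62342557, 1.30990745])}
side {'K': array([[510.88756966,   0.        , 278.49124631],
       [  0.        , 510.88756966, 211.80779229],
       [  0.        ,   0.        ,   1.        ]]), 'k1': -0.09523305636229075, 'rvec': array([ 2.25094694, -0.32484717,  0.13743343]), 'tvec': array([-0.56383361,  0.19773485,  1.29041884])}
{'K': array([[308.77435616,   0.        , 276.72905251],
       [  0.        , 308.77435616, 209.82696804],
       [  0.        ,   0.        ,   1.        ]]), 'k1': 0.020616681575280012, 'tool_from_camera': array([[-1.92448415e-04, -9.53218739e-01, -3.02281324e-01,
         7.84960132e-02],
       [ 9.99999850e-01, -2.84639864e-05, -5.46894457e-04,
         8.32674109e-04],
       [ 5.12705913e-04, -3.02281384e-01,  9.53218601e-01,
        -1.34748201e-01],
       [ 0.00000000e+00,  0.00000000e+00,  0.00000000e+00,
         1.00000000e+00]])}
```

View pics/top0.png

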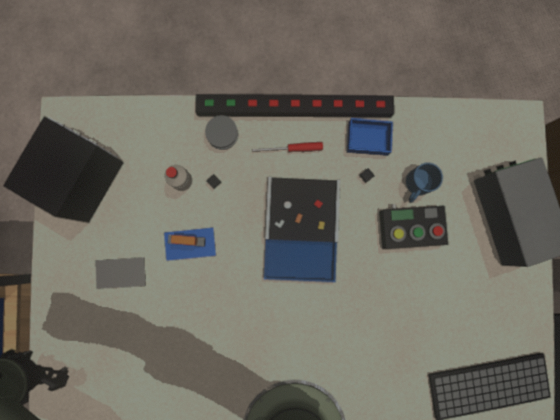

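View pics/side0.png

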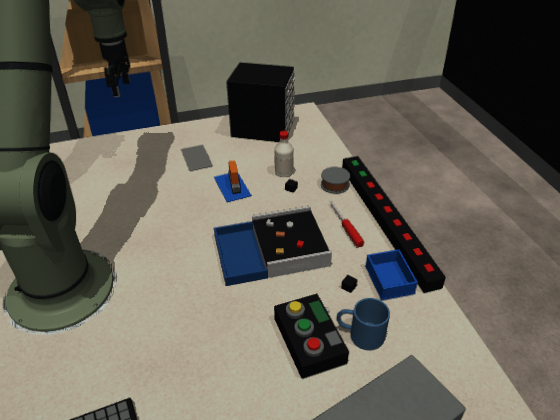

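The top view shows the scraper on the blue mat at (190,243). The grey look-alike mat is at (120,272) and the blue one fits the description. The plate is at (302,210) with its tray at (300,260), and the keys are yellow (399,233), green (418,232) and red (438,231). The open blue box at (370,137) is a decoy for the tray, since it isn't joined to the plate.

```bash
cat > h.py <<'E'
import numpy as np, cv2
from scipy.spatial.transform import Rotation as Rot
from workcell import status, grab_frame, camera_params, search_frame, silhouettes
def undist(c,px):
    K,k=c["K"],c["k1"]
    d=np.array([k,0,0,0,0.])
    return cv2.undistortPoints(np.array(px,float).reshape(-1,1,2),K,d).reshape(-1,2)
def pose(c,s=None):
    if "rvec" in c:
        R=cv2.Rodrigues(c["rvec"])[0]; return R.T,-R.T@c["tvec"]
    T=c["tool_from_camera"]; Rt=Rot.from_euler("xyz",s["tool_rot"]).as_matrix()
    return Rt@T[:3,:3],s["position"]+Rt@T[:3,3]
def world(cam,px,z,s=None):
    c=camera_params(cam); R,o=pose(c,s)
    n=undist(c,px); d=np.c_[n,np.ones(len(n))]@R.T
    return o+d*((z-o[2])/d[:,2])[:,None]
def proj(cam,P,s=None):
    c=camera_params(cam); R,o=pose(c,s)
    q=(np.array(P,float).reshape(-1,3)-o)@R
    return cv2.projectPoints(q,np.zeros(3),np.zeros(3),c["K"],np.array([c["k1"],0,0,0,0.]))[0].reshape(-1,2)
def cent(m):
    y,x=np.nonzero(m); return np.array([[x.mean(),y.mean()]])
def to_tool(s,target):
    "shift in tool units (60mm)"
    return Rot.from_euler("xyz",s["tool_rot"]).as_matrix().T@(np.array(target)-s["position"])/0.06
E
python3 - <<'E'
from h import *
im=grab_frame("top")
hsv=cv2.cvtColor(im,cv2.COLOR_BGR2HSV)
cv2.imwrite("pics/crop.png",cv2.resize(im[165:290,155:455],None,fx=2.6,fy=2.6,interpolation=cv2.INTER_CUBIC))
for n,z in [("scraper",.04),("mat",.004),("work_plate",.04),("key_yellow_top",.072),("chip_brass",.047),("chip_disc",.047),("chip_copper",.047),("chip_angle",.047),("chip_red",.047),("control_box",.05),("bottle",.1),("cube_a",.026)]:
    for r in silhouettes("top",n)[:3]:
        c=cent(r["mask"]); rr=cv2.minAreaRect(np.argwhere(r["mask"])[:,::-1].astype(np.float32))
        b=world("top",cv2.boxPoints(rr),z)[:,:2]
        print(n,round(r["p"],2),c.round(1)[0],world("top",c,z)[0].round(3),b.round(3).tolist() if n in("mat","work_plate","control_box","scraper") else "")
E
```

```text
scraper 0.59 [186.7 240.5] [0.528 0.293 0.04 ] [[0.52, 0.346], [0.545, 0.344], [0.536, 0.242], [0.512, 0.244]]
scraper 0.27 [213.8 181.3] [0.691 0.221 0.04 ] [[0.692, 0.243], [0.713, 0.223], [0.689, 0.199], [0.668, 0.219]]
mat 0.6 [190.7 245.1] [0.517 0.288 0.004] [[0.554, 0.366], [0.565, 0.225], [0.487, 0.218], [0.476, 0.358]]
mat 0.57 [120.6 272.4] [0.439 0.484 0.004] [[0.477, 0.559], [0.483, 0.417], [0.402, 0.413], [0.395, 0.553]]
work_plate 0.59 [301.4 229.8] [ 0.558 -0.019  0.04 ] [[0.424, 0.085], [0.707, 0.075], [0.699, -0.125], [0.416, -0.11]]
key_yellow_top 0.6 [398.3 233.5] [ 0.547 -0.277  0.072] 
chip_disc 0.63 [287.7 205. ] [0.625 0.019 0.047] 
chip_disc 0.26 [398.2 233.6] [ 0.548 -0.283  0.047] 
chip_disc 0.23 [187.4 240.4] [0.528 0.29  0.047] 
chip_red 0.6 [317.4 203.6] [ 0.629 -0.062  0.047] 
control_box 0.9 [411.8 225.2] [ 0.571 -0.32   0.05 ] [[0.626, -0.228], [0.64, -0.414], [0.516, -0.419], [0.504, -0.235]]
bottle 0.92 [178.1 177.5] [0.692 0.308 0.1  ] 
cube_a 0.46 [366.3 175.5] [ 0.711 -0.202  0.026] 
cube_a 0.29 [287.9 204.8] [0.628 0.017 0.026] 
cube_a 0.22 [424.1 179. ] [ 0.702 -0.366  0.026]
```

View pics/crop.png

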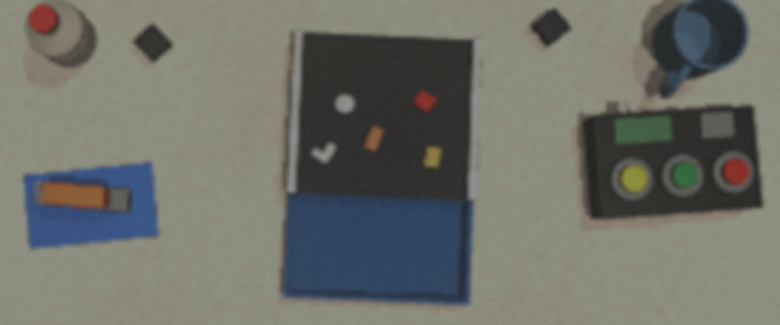

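The enlarged crop confirms the scraper, with its orange grip, on the blue mat at crop (90,205). The chips are disc (345,103), red (424,101), copper (374,138), angle (324,153) and brass (432,157). The plate corners are about (302,33), (474,40), (468,200) and (296,193), and the keys yellow (633,179), green (684,175) and red (736,171).

```bash
python3 - <<'E'
from h import *
f=lambda L:[(155+(x+.5)/2.6-.5,165+(y+.5)/2.6-.5) for x,y in L]
W=world("top",f([(302,33),(474,40),(468,200),(296,193)]),.04)
print("plate",W.round(4).tolist(),W.mean(0).round(4))
for z,L in((.047,[(345,103),(424,101),(374,138),(324,153),(432,157)]),(.072,[(633,179),(684,175),(736,171)]),(.069,[(41,196),(106,199)]),(.004,[(24,176),(151,163),(158,235),(30,248)]),(0.024+.004,[(36,193),(131,200)])):
    print(z,world("top",f(L),z)[:,:2].round(4).tolist())
s=status.observe()
print(to_tool(s,[.522,.289,.22]))
E
```

```text
plate [[0.7022, 0.0648, 0.04], [0.6956, -0.1174, 0.04], [0.5264, -0.1095, 0.04], [0.5333, 0.0704, 0.04]] [ 0.6144 -0.0229  0.04  ]
0.047 [[0.6272, 0.0195], [0.6296, -0.0633], [0.5906, -0.0108], [0.5748, 0.0414], [0.5709, -0.0713]]
0.072 [[0.547, -0.2764], [0.5511, -0.33], [0.5552, -0.3851]]
0.069 [[0.5282, 0.3313], [0.5255, 0.2643]]
0.004 [[0.5516, 0.3641], [0.5662, 0.227], [0.4891, 0.2184], [0.4744, 0.3559]]
0.028 [[0.5326, 0.3454], [0.5257, 0.2445]]
[-6.24777122 -2.68029189  0.32204013]
```

```bash
python3 -m creep '[[-1,-0.5,0.05,1,1],[-2,-1,0.1,2.2,1],[-3,-1.5,0.15,3.5,1],[-4,-2,0.2,4.7,1],[-5,-2.3,0.3,6,1]]' 40; python3 - <<'E'
from h import *
s=status.observe(); print(s["position"],s["tool_rot"],s["qpos"],to_tool(s,[.52,.29,.22]))
E
```

```text
clock: 1.38
position: [0.4482, 0.3491, 0.2233]
tool_rot: [3.141, -0.001, 1.912]
force: [0.6, 0.8, 0.3]
grip_width: 0.0856
finger_force: 0.0
[0.44821904 0.34906784 0.22332423] [ 3.14077965e+00 -6.03021732e-04  1.91249687e+00] [-0.92018748  0.45700412  0.2129284   1.78020213 -0.1181762   0.9157679
 -0.31473957] [-1.32846594  0.7972553   0.05525101]
```

```bash
python3 -m creep '[[-0.7,0.4,0,1.3,1],[-1.33,0.8,0.05,2.6,1],[-1.33,0.8,0.05,2.9,1],[-1.33,0.8,0.05,2.9,1]]'; python3 - <<'E'
from h import *
s=status.observe(); im=grab_frame("wrist"); cv2.imwrite("pics/w1.png",im)
print(s["position"],s["tool_rot"])
h=cv2.cvtColor(im,cv2.COLOR_BGR2HSV)
m=cv2.inRange(h,(5,120,60),(20,255,255)); print(m.sum()/255)
for n in("scraper","mat"):
  for r in silhouettes("wrist",n)[:2]: print(n,r["p"],r["extent"])
E
```

```text
clock: 1.88
position: [0.5189, 0.2924, 0.2197]
tool_rot: [-3.141, 0.0, 1.514]
force: [0.2, -0.7, -0.3]
grip_width: 0.085
finger_force: 0.0
[0.51892604 0.292355   0.21970031] [-3.14106543e+00  1.15976903e-05  1.51434329e+00]
1518.0
scraper 0.8 [0.482, 0.305, 0.5359, 0.546]
mat 0.7 [0.4138, 0.2681, 0.5689, 0.5731]
mat 0.55 [0.2493, 0.0012, 0.4166, 0.1764]
```

View pics/w1.png

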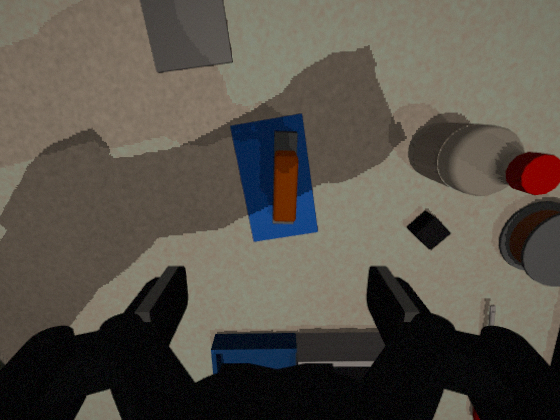

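The wrist view shows the scraper grip running from (285,222) up to (287,152). The foot's far end is at (287,132) and the mat corners are at (232,126), (302,114), (317,231) and (254,241).

```bash
python3 - <<'E'
from h import *
s=status.observe()
print("gripend",world("wrist",[(274,222),(296,222)],.073,s)[:,:2].round(4).tolist())
print("griptop far",world("wrist",[(275,165),(298,165)],.073,s)[:,:2].round(4).tolist())
print("foot",world("wrist",[(276,132),(297,132)],.028,s)[:,:2].round(4).tolist())
m=world("wrist",[(232,126),(302,114),(317,231),(254,241)],.004,s)[:,:2];print("mat",m.round(4).tolist(),m.mean(0))
for x,y,yaw in((.527,.295,-3.5),(.527,.295,-1)):
    c=Rot.from_euler("z",yaw,degrees=True).as_matrix()
    for dx,dy,z in((-.011,-.032,.073),(.011,-.032,.073),(-.011,.032,.073),(.011,.032,.073),(-.012,.05,.028),(.012,.05,.028)):
        print(proj("wrist",[x,y,0]+c@[dx,dy,z],s).round(0)[0],end=" ")
    print()
E
```

```text
gripend [[0.5138, 0.2698], [0.5351, 0.2687]]
griptop far [[0.5179, 0.3251], [0.5389, 0.3239]]
foot [[0.5203, 0.3515], [0.5418, 0.3504]]
mat [[0.4724, 0.3591], [0.5493, 0.3674], [0.5635, 0.2306], [0.4859, 0.2216]] [0.51776343 0.29467618]
[275. 228.] [297. 228.] [275. 162.] [299. 162.] [274. 138.] [297. 138.] 
[276. 228.] [299. 228.] [273. 163.] [297. 162.] [272. 139.] [295. 138.]
```

```bash
python3 -m creep '[[0.13,0.13,0.8,0.1,1],[0.13,0.13,1.6,0.1,1],[0.13,0.13,2.3,0.1,1],[0.13,0.13,2.88,0.1,1],[0.13,0.13,2.88,0.1,1]]' && python3 -m creep '[[0,0,0,0,0],[0,0,0,0,0],[0,0,0,0,0],[0,0,0,0,0],[0,0,0,0,0]]' 80
```

```text
clock: 2.65
position: [0.526, 0.2991, 0.0453]
tool_rot: [-3.138, 0.002, 1.501]
force: [-0.2, -0.7, 0.1]
grip_width: 0.0854
finger_force: 0.0
clock: 3.28
position: [0.5279, 0.2995, 0.048]
tool_rot: [3.141, -0.001, 1.499]
force: [-3.1, 0.9, 11.2]
grip_width: 0.0212
finger_force: 78.5
```

```bash
python3 -m creep '[[0,0,-0.3,0,0],[0,0,-1,0,0],[0,0,-1.8,0,0],[0,0,-1.8,0,0]]'; python3 - <<'E'
from h import *
s=status.observe(); print(s["position"],s["tool_rot"],s["grip_width"],s["finger_force"],s["force"])
im=grab_frame("wrist"); cv2.imwrite("pics/w2.png",im)
a=np.radians(-2.1);c,q=np.cos(a),np.sin(a)
pc=np.array([.6144,-.0229])
for x,y in((.055,.036),(.055,-.036)):
    p=pc+[c*x-q*y,q*x+c*y]; print(p, to_tool(s,[*p,.15]),to_tool(s,[*p,.05+.045]))
E
```

```text
clock: 3.78
position: [0.5292, 0.3, 0.1595]
tool_rot: [3.137, -0.004, 1.499]
force: [0.1, 0.6, -1.6]
grip_width: 0.0208
finger_force: 78.4
[0.52921771 0.29999832 0.15950641] [ 3.13681098 -0.00398011  1.49893615] 0.020841624367160985 78.38199734687805 [ 0.09319302  0.57819599 -1.64511156]
[0.67068224 0.01106042] [-4.63451522  2.6967112   0.15289201] [-4.63816364  2.69232805  1.06954094]
[ 0.66804389 -0.06089123] [-5.83376203  2.73897472  0.14832089] [-5.83741045  2.73459158  1.06496982]
```

View pics/w2.png

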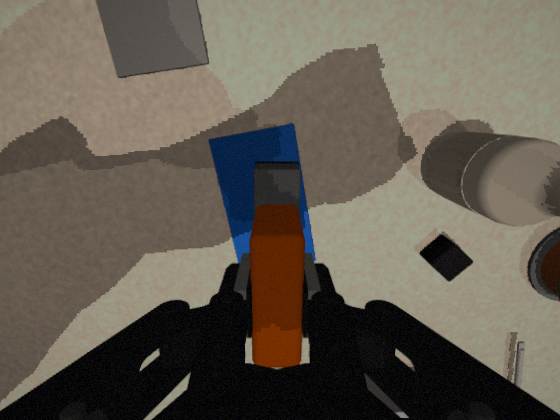

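Grasp is firm and straight: the grip is at (278,300) between the pads, and the foot is parallel to the camera axis.

```bash
python3 -m creep '[[-0.9,0.5,0,0,0],[-1.8,1,0,0,0],[-2.7,1.5,0,-0.1,0],[-3.6,2,0,-0.2,0],[-4.4,2.5,0,-0.25,0]]' && python3 -m creep '[[-0.33,0.19,0,0,0],[-0.33,0.19,0,0,0],[-0.33,0.19,0,0,0]]'; python3 - <<'E'
from h import *
s=status.observe(); print(s["position"],s["tool_rot"],to_tool(s,[.6704,.0051,.086]))
im=grab_frame("top"); cv2.imwrite("pics/t2.png",cv2.resize(im[165:290,225:385],None,fx=4,fy=4,interpolation=cv2.INTER_CUBIC))
E
```

```text
clock: 4.45
position: [0.6584, 0.0229, 0.1544]
tool_rot: [-3.14, 0.0, 1.534]
force: [1.0, 0.7, -0.7]
grip_width: 0.0209
finger_force: 78.3
clock: 4.82
position: [0.6684, 0.0066, 0.1546]
tool_rot: [-3.14, -0.001, 1.535]
force: [0.2, -0.3, -1.8]
grip_width: 0.0211
finger_force: 78.4
[0.66837447 0.0065895  0.15457711] [-3.14041255e+00 -7.52900498e-04  1.53540161e+00] [-0.02447531  0.03596488  1.14289211]
```

```bash
python3 -m creep '[[-0.02,0.03,0.5,0,0],[-0.02,0.03,0.9,0,0],[-0.02,0.03,1.05,0,0],[-0.02,0.03,1.14,0,0],[-0.02,0.03,1.14,0,0]]' ; python3 - <<'E'
from h import *
s=status.observe(); print(s["position"],s["tool_rot"])
im=grab_frame("side"); cv2.imwrite("pics/s2.png",cv2.resize(im[150:300,190:370],None,fx=4,fy=4,interpolation=cv2.INTER_CUBIC))
E
```

```text
clock: 5.5
position: [0.6709, 0.004, 0.0871]
tool_rot: [3.141, -0.0, 1.534]
force: [-0.6, -0.0, -1.3]
grip_width: 0.0205
finger_force: 78.5
[0.6709121  0.00398731 0.08712521] [ 3.14114975e+00 -6.89702617e-05  1.53437572e+00]
```

View pics/s2.png

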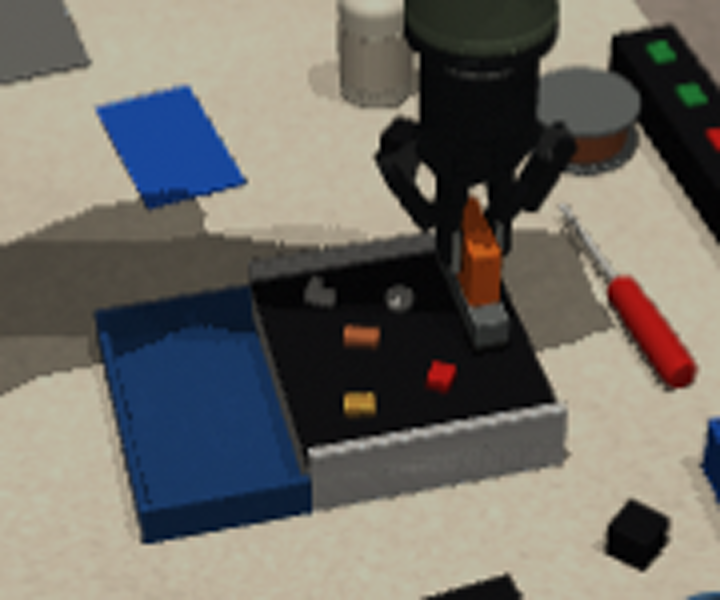

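The side view shows the foot seated behind the chips with its near end at (490,340), clear of the curb. All five chips are ahead of it, and the red one at (440,375) is just outside the foot.

```bash
python3 -m creep '[[0,-0.2,0.02,0,0],[0,-0.45,0.02,0,0],[0,-0.7,0.02,0,0],[0,-0.95,0.02,0,0],[0,-1.2,0.02,0,0]]' && python3 -m creep '[[0,-0.25,0,0,0],[0,-0.5,0,0,0],[0,-0.75,0,0,0],[0,-1,0,0,0],[0,-1.25,0,0,0]]' && python3 -m creep '[[0,-0.15,0,0,0],[0,-0.15,0,0,0],[0,-0.15,0,0,0]]'; python3 - <<'E'
from h import *
s=status.observe(); print(s["position"],s["tool_rot"],s["force"])
im=grab_frame("side"); cv2.imwrite("pics/s3.png",cv2.resize(im[150:300,190:370],None,fx=4,fy=4,interpolation=cv2.INTER_CUBIC))
E
```

```text
clock: 6.18
position: [0.5977, 0.0064, 0.086]
tool_rot: [3.141, -0.0, 1.534]
force: [-0.3, -0.2, -2.1]
grip_width: 0.0208
finger_force: 78.5
clock: 6.8
position: [0.5228, 0.0091, 0.0859]
tool_rot: [3.141, -0.0, 1.534]
force: [0.5, 0.4, -1.5]
grip_width: 0.0211
finger_force: 78.5
clock: 7.18
position: [0.5154, 0.0094, 0.0856]
tool_rot: [3.141, -0.0, 1.534]
force: [-1.1, -0.0, -0.9]
grip_width: 0.021
finger_force: 78.5
[0.51536012 0.00943808 0.0856392 ] [ 3.14090258e+00 -4.65351689e-05  1.53405744e+00] [-1.08447843 -0.03996952 -0.86651013]
```

View pics/s3.png

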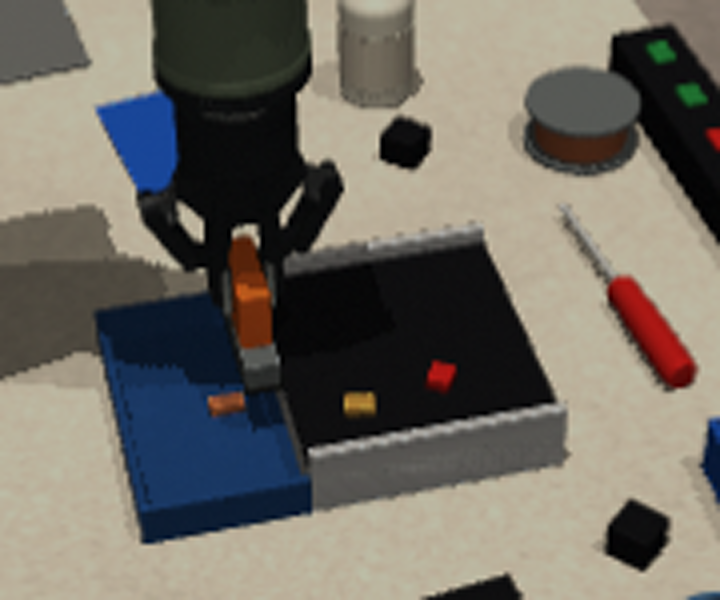

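Copper is in the tray at (226,404), and brass (360,404) and red (440,376) remain on the plate. Now the second pass.

```bash
python3 -m creep '[[0,0,-0.9,0,0],[-0.3,0.9,-0.9,0,0],[-0.7,1.8,-0.9,0,0],[-1.03,2.57,-0.9,0,0],[-1.03,2.57,-0.9,0,0]]' && python3 -m creep '[[0,0,0,0,0],[0,0,0.4,0,0],[0,0,0.75,0,0],[0,0,0.9,0,0],[0,0,0.9,0,0]]';  python3 - <<'E'
from h import *
s=status.observe(); print(s["position"],s["tool_rot"],s["force"])
grab_frame("top")
for n in("chip_disc","chip_angle","chip_copper"):
  for r in silhouettes("top",n)[:2]: c=cent(r["mask"]);print(n,r["p"],c,world("top",c,.01))
E
```

```text
clock: 7.85
position: [0.6687, -0.0603, 0.1387]
tool_rot: [3.141, 0.001, 1.532]
force: [-2.4, 0.9, -2.1]
grip_width: 0.021
finger_force: 79.0
clock: 8.48
position: [0.6666, -0.0578, 0.0853]
tool_rot: [-3.141, -0.0, 1.534]
force: [0.4, -0.4, -1.1]
grip_width: 0.0211
finger_force: 79.2
[ 0.666558   -0.05782251  0.08529594] [-3.14131054e+00 -8.96467100e-06  1.53425864e+00] [ 0.35340835 -0.39238559 -1.0730832 ]
chip_disc 0.65 [[397.59 233.57]] [[ 0.54967504 -0.29064501  0.01      ]]
chip_disc 0.42 [[423.38178096 179.38894575]] [[ 0.70371513 -0.36865149  0.01      ]]
chip_copper 0.68 [[178.14364641 177.55985267]] [[0.70591527 0.32637235 0.01      ]]
```

```bash
python3 -m creep '[[0,-0.2,0,0,0],[0,-0.45,0,0,0],[0,-0.7,0,0,0],[0,-0.95,0,0,0],[0,-1.2,0,0,0]]' && python3 -m creep '[[0,-0.25,0,0,0],[0,-0.5,0,0,0],[0,-0.75,0,0,0],[0,-1,0,0,0],[0,-1.25,0,0,0]]' && python3 -m creep '[[0,-0.15,0,0,0],[0,-0.15,0,0,0],[0,-0.15,-0.6,0,0],[0,-0.15,-1.2,0,0]]' && python3 -m creep '[[0.8,0,0,0,0],[1.6,0,0,0,0],[2.5,0,0,0,0],[3.4,0,0,0,0],[4.3,0,0,0,0]]'; python3 - <<'E'
from h import *
s=status.observe(); print(s["position"],s["tool_rot"],to_tool(s,[.521,.2945,.13]))
im=grab_frame("side"); im2=grab_frame("top")
a=cv2.resize(im[190:300,205:345],(560,440),interpolation=cv2.INTER_CUBIC)
b=cv2.resize(im2[170:290,260:345],(312,440),interpolation=cv2.INTER_CUBIC)
cv2.imwrite("pics/s4.png",cv2.resize(np.hstack([a,b]),(796,400)))
E
```

```text
clock: 9.3
position: [0.5935, -0.0554, 0.0857]
tool_rot: [3.142, 0.0, 1.534]
force: [-0.1, -0.5, -2.2]
grip_width: 0.0209
finger_force: 79.2
clock: 9.93
position: [0.5185, -0.0526, 0.0857]
tool_rot: [3.142, -0.0, 1.534]
force: [0.4, 0.3, -1.3]
grip_width: 0.0212
finger_force: 79.2
clock: 10.42
position: [0.511, -0.0523, 0.1583]
tool_rot: [-3.141, 0.0, 1.534]
force: [-0.5, -0.3, -0.6]
grip_width: 0.0211
finger_force: 79.1
clock: 11.05
position: [0.5206, 0.2076, 0.1577]
tool_rot: [3.141, -0.0, 1.534]
force: [1.8, 0.8, -1.6]
grip_width: 0.0212
finger_force: 79.2
[0.52056044 0.20755406 0.1576508 ] [ 3.14094484e+00 -1.69255208e-04  1.53411608e+00] [ 1.44831493 -0.04611894  0.46106206]
```

View pics/s4.png

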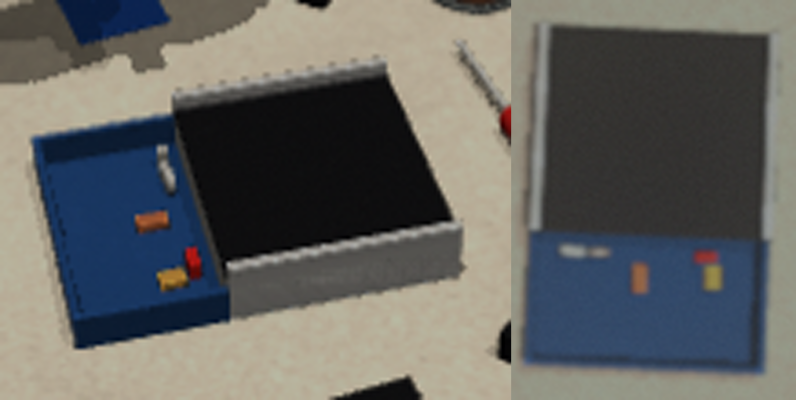

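All five chips lie in the tray: disc and angle near (165,170), copper (152,222), red (193,263) and brass (173,279), and the plate is clear. Next I return the scraper.

```bash
python3 -m creep '[[0.7,-0.02,0.3,0,0],[1.45,-0.05,0.6,-0.5,0],[1.45,-0.05,1.1,-0.5,0],[1.45,-0.05,1.5,-0.5,0],[1.45,-0.05,1.65,-0.5,0]]' && python3 -m creep '[[0,0,0.1,0,0],[0,0,0.1,0,0]]'
```

```text
clock: 11.78
position: [0.5202, 0.2923, 0.0572]
tool_rot: [-3.14, 0.001, 1.604]
force: [0.1, 0.4, -0.8]
grip_width: 0.0211
finger_force: 79.2
clock: 12.02
position: [0.5207, 0.2926, 0.0528]
tool_rot: [3.141, -0.0, 1.604]
force: [0.1, 1.0, -1.4]
grip_width: 0.0213
finger_force: 79.2
```

```bash
python3 -m creep '[[0,0,0.04,0,0],[0,0,0.08,0,0],[0,0,0.08,0,0]]'; python3 -m creep '[[0,0,0,0,0],[0,0,0,0,0.3],[0,0,0,0,0.7],[0,0,0,0,1],[0,0,0,0,1]]'
```

```text
clock: 12.4
position: [0.5207, 0.2928, 0.048]
tool_rot: [3.141, -0.0, 1.604]
force: [-1.4, -1.1, 3.2]
grip_width: 0.0209
finger_force: 79.6
clock: 13.02
position: [0.5205, 0.2926, 0.0476]
tool_rot: [-3.142, 0.0, 1.604]
force: [0.1, -0.4, 0.6]
grip_width: 0.0783
finger_force: 0.0
```

```bash
python3 -m creep '[[0,0,-0.3,0,1],[0,0,-0.9,0,1],[0,0,-1.8,0,1],[0,0,-2.6,0,1],[0,0,-2.6,0,1]]'; python3 - <<'E'
from h import *
s=status.observe(); im=grab_frame("wrist"); cv2.imwrite("pics/w5.png",im)
print(to_tool(s,[.548,-.2764,.19]))
E
```

```text
clock: 13.65
position: [0.522, 0.2933, 0.2086]
tool_rot: [3.136, -0.004, 1.604]
force: [0.3, -0.7, -0.5]
grip_width: 0.0856
finger_force: 0.0
[-9.50506728  0.12100617  0.27396609]
```

View pics/w5.png

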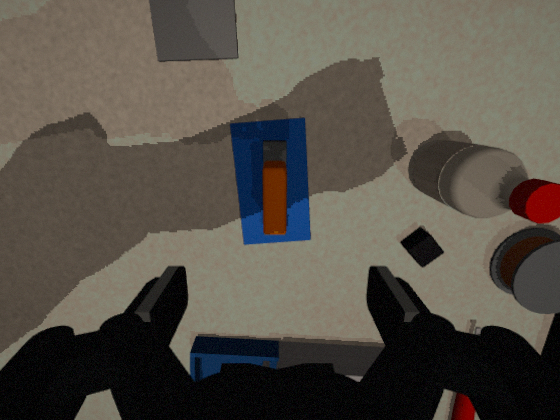

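The scraper stands upright and centred on the blue mat, with its grip at (275,198). Now on to the control box.

```bash
python3 -m creep '[[-1,0,0,0,0.7],[-2,0,0,0,0.4],[-3,0,0,0,0.2],[-4,0,0,0,0],[-5,0,0,0,0]]' && python3 -m creep '[[-1,0.05,0,0,0],[-2,0.1,0,0,0],[-3,0.15,0,0,0],[-4,0.15,0,0,0],[-5,0.15,0,0,0]]' && python3 -m creep '[[-0.5,0,0,0,0],[-0.5,0,0,0,0],[-0.5,0,0,0,0]]'; python3 - <<'E'
from h import *
s=status.observe(); im=grab_frame("wrist"); cv2.imwrite("pics/w6.png",im)
print(s["position"],s["tool_rot"])
h=cv2.cvtColor(im,cv2.COLOR_BGR2HSV)
for n,lo,hi in(("yellow",(22,110,80),(35,255,255)),("green",(45,80,40),(85,255,255))):
    k,l,st,c=cv2.connectedComponentsWithStats(cv2.inRange(h,lo,hi))
    for i in range(1,k):
        if st[i,4]>150: w=world("wrist",[c[i]],.072,s)[0]; print(n,st[i],c[i].round(1),w.round(4),to_tool(s,w).round(2))
E
```

```text
clock: 14.32
position: [0.5298, -0.0091, 0.2036]
tool_rot: [-3.141, 0.0, 1.604]
force: [1.1, 0.3, 0.1]
grip_width: -0.0002
finger_force: 0.0
clock: 14.95
position: [0.5488, -0.3085, 0.2034]
tool_rot: [-3.141, -0.001, 1.604]
force: [1.4, -0.3, -1.1]
grip_width: -0.0002
finger_force: 0.0
clock: 15.32
position: [0.5501, -0.3358, 0.2033]
tool_rot: [-3.141, -0.001, 1.604]
force: [0.5, 0.2, -0.8]
grip_width: 0.0004
finger_force: 0.0
[ 0.55014211 -0.33578103  0.2032629 ] [-3.14082517e+00 -9.53329447e-04  1.60428530e+00]
yellow [259 118  32  33 797] [274.2 133.9] [ 0.5451 -0.275   0.072 ] [ 1.01 -0.05  2.19]
green [ 316  118   31   68 1944] [330.8 151.1] [ 0.5937 -0.2876  0.072 ] [0.78 0.75 2.19]
green [262 180  31  31 716] [276.5 195.6] [ 0.5488 -0.3283  0.072 ] [ 0.12 -0.02  2.19]
```

View pics/w6.png

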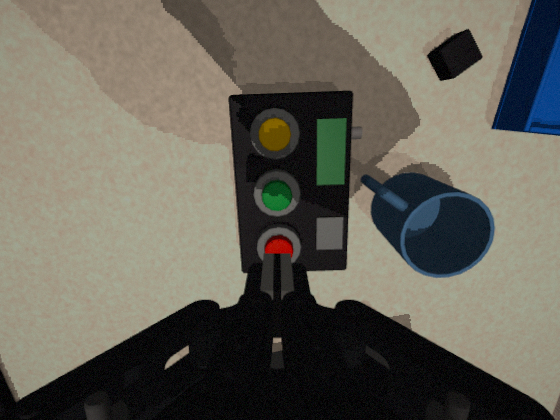

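The wrist view shows yellow at (274,134), green at (277,196) and red at (279,245), just under the tips. The flat green rectangle at (331,151) is a display, not a key.

```bash
python3 -m creep '[[1,-0.05,0.3,0,0],[1,-0.05,1,0,0],[1,-0.05,1.6,0,0],[1,-0.05,1.89,0,0],[1,-0.05,1.89,0,0]]' && python3 -m creep '[[0,0,0.1,0,0],[0,0,0.18,0,0],[0,0,0.24,0,0],[0,0,0.27,0,0],[0,0,0.27,0,0]]'
```

```text
clock: 16.0
position: [0.5451, -0.2763, 0.0899]
tool_rot: [-3.14, -0.001, 1.604]
force: [-0.6, -0.2, 1.4]
grip_width: -0.0003
finger_force: 0.0
clock: 16.62
position: [0.5457, -0.277, 0.0744]
tool_rot: [3.141, 0.0, 1.604]
force: [2.6, -0.7, 5.3]
grip_width: 0.0
finger_force: 2.3
```

```bash
python3 -m creep '[[0,0,0.02,0,0],[0,0,0.05,0,0],[0,0,0.05,0,0]]'
```

```text
clock: 17.0
position: [0.5459, -0.2772, 0.0735]
tool_rot: [3.14, 0.0, 1.604]
force: [-8.1, 5.7, 42.0]
grip_width: 0.0001
finger_force: 20.8
```

```bash
python3 -m creep '[[0,0,-0.2,0,0],[0,0,-0.6,0,0],[-0.45,0.01,-0.6,0,0],[-0.87,0.03,-0.6,0,0],[-0.87,0.03,-0.6,0,0]]' && python3 -m creep '[[0,0,0.2,0,0],[0,0,0.4,0,0],[0,0,0.5,0,0],[0,0,0.56,0,0],[0,0,0.56,0,0]]'
```

```text
clock: 17.62
position: [0.5479, -0.3309, 0.107]
tool_rot: [-3.141, 0.001, 1.601]
force: [-1.4, 1.0, 0.1]
grip_width: -0.0002
finger_force: 0.0
clock: 18.25
position: [0.5487, -0.3282, 0.074]
tool_rot: [-3.141, -0.001, 1.604]
force: [-5.5, 7.7, 13.3]
grip_width: -0.0
finger_force: 6.9
```

```bash
python3 -m creep '[[0,0,0,0,0],[0,0,-0.3,0,0],[0,0,-1,0,0],[0,0,-1.9,0,0],[0,0,-2.5,0,0]]' && python3 -m creep '[[0,0,0,0,0],[0,0,0,0,0],[0,0,0,0,0]]'; python3 - <<'E'
from h import *
im=grab_frame("side"); cv2.imwrite("pics/s7.png",cv2.resize(im[150:370,190:400],None,fx=2.7,fy=2.7,interpolation=cv2.INTER_CUBIC))
E
```

```text
clock: 18.88
position: [0.5491, -0.3296, 0.227]
tool_rot: [3.139, 0.002, 1.603]
force: [0.9, -1.3, -0.4]
grip_width: 0.0001
finger_force: 0.0
clock: 19.25
position: [0.5484, -0.3288, 0.2226]
tool_rot: [-3.14, -0.001, 1.604]
force: [0.3, -0.4, -0.3]
grip_width: 0.0001
finger_force: 0.0
```

View pics/s7.png

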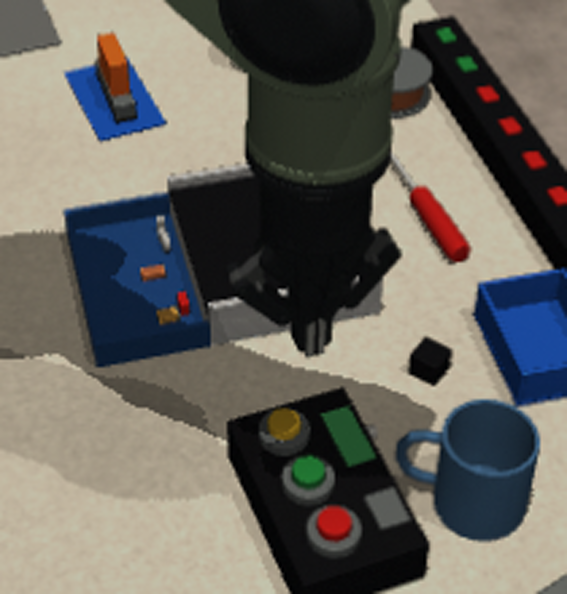

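The scraper is upright on its mat at (115,80), the chips are in the tray, all the keys are up and the arm is clear.

```bash
python3 -c "
from workcell import bot; print(bot.job_done())"
```

```text
the job is handed in; nothing more can be done
None
```

I swept all five offcuts into the tray with the scraper, stood it back on its mat, pressed yellow then green to the bottom without touching red, and handed the job in at about 19 s; no verdict was returned.

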